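Seat the warming plate and hold the surface thermometer on its check spot

ROBOT

A 6-joint arm with a two-finger parallel gripper is mounted at the origin on the work surface. World frame = base frame: x ahead of the robot, y to its left, z up, the work surface at z = 0. Lengths are in m, angles in rad, forces in N, time in s.
With the tool pointing down it reaches from about 0.35 to 0.85 m from the base axis. Payload 8.1 kg.
Tool frame: the origin (TCP) lies at the very end of the fingers, on their centre line; the grasp point (between the pads) lies 19 mm behind it (robot.hold_point_z is the distance from the TCP to the grasp point, in m); z points along the fingers, y is the line along which they close (so a half turn about z gives the same grasp; the last joint's range is limited). The gripper opens to 93 mm and grips with 3 to 60 N. Pads are 15 mm wide; open, the fingers measure 128 mm over their backs; the gripper's body (75 mm by 188 mm) begins 65 mm behind the grasp point.
Start: joints at [-1.284, 0.13, 1.488, -0, 1.523, -0.085], TCP at [0.218, -0.559, 0.187] pointing down, gripper open.
Joint ranges: [-2.96, 2.96], [-0.89, 2.26], [0.02, 2.5], [-1.34, 4.48], [0, 2.73], [-2.66, 2.66]. Speed limits (rad/s): [2.39, 2.39, 2.79, 3.14, 3.14, 3.14].

INTERFACE

Orientations are given as a unit quaternion [w, x, y, z].
In Python, from station import robot gives the robot as it stands. Calls block until the motion is done:
- robot.reach(position, orientation): joint-space move of the TCP to a pose.
- robot.servo_line(position, frame=None, feed=0.15, threshold=None): straight line of the TCP; frame=None keeps the orientation; feed is the mean speed in m/s. With threshold (N) it stops when the force on the tool has changed by that much, and returns True; else False.
- robot.movej(angles): joint-space move.
- robot.move_gripper(opening): finger opening in m; the grip force is fixed at half the most; returns when the fingers have stopped.
- robot.hold(seconds).
- robot.solve_ik(position, orientation): joint angles nearest the present ones, or None.
- robot.grab_frame(name): name is "scene" or "top" or "wrist"; returns the picture (420x560x3 uint8, red, green, blue); there is no depth.
- robot.get_calibration(name): a dict with "fx", "fy", "cx", "cy" (pixels), "view" (4x4, takes a point from world to camera coordinates). Camera axes: x right, y down, z forward; pixel columns grow to the right and rows downward; lengths in m; the calibration is good to about 2 mm. A picture is of the moment at which its call begins: read the wrist's pose just before it. get_calibration takes no time and is no camera call; for the wrist camera it gives the pose at the moment of the call.
A pose or a line that the arm cannot do raises robot.PlanningError and nothing moves.
- robot.sign_off(): hands the job in; it is judged then, once.
Readings, each from a call of its own:
- robot.current_time_s(): time.
- robot.current_joints(): joint angles.
- robot.current_dq(): joint speeds.
- robot.current_joint_torque(): joint torques, N m.
- robot.current_eef_pos(): TCP position.
- robot.current_ee_rot(): TCP orientation.
- robot.current_contact_force(): force on the tool from outside, world axes, zero at the start.
- robot.current_torque(): the same for the moment, N m.
- robot.current_opening(): finger opening in m.
- robot.current_grip_force(): force on a finger pad.
Only numpy, scipy, OpenCV 4.12 (cv2) and the standard library are available. Lean on these libraries where they do the work, as an engineer would, in place of code of your own. Each camera call takes 0.05 s, during which the arm holds its last target. There are 200 camera calls.

TASK

The cup warmer's metal plate was put back crooked after cleaning, one end caught up on the sloping side of its well: ease that end inwards and press it down until the plate lies flat on the bottom of the well. Then take the surface thermometer out of its stand and stand its sprung copper tip squarely inside the black ring marked on the plate, thermometer upright, pressing lightly so that the tip is pushed about half-way in. Finish while still holding it there for the reading - do not let go or put it back - and leave everything else on the counter where it is.

Things in the scene. Friction and masses are not known exactly. Their poses are not given: they have to be found in the camera images.
- warmer: Cup warmer, low black appliance with steel rim, 216 (x) x 270 (y) x 61 mm high, fixed. Origin: centre of its underside, on the counter; z up; dial on its -x front. In its top an open well centred on it: flat bottom 160 (x) x 210 (y) mm, 40 mm above the counter; sides rise upright for 5 mm, then slope outwards at 45 degrees for another 16 mm up to the rim.
- plate: Loose aluminium plate, 156 (x) x 206 (y) x 4 mm, 0.25-0.5 kg. Origin: centre of its underside. Starts with its -y end on the well's bottom, its +y end caught by friction on the slope, 17 mm up (tilt 4.7 deg) and 13 mm too far to +y. Pushed straight down it may stick; a fingertip pressed on it near the raised end and moved to -y and down drags it home, origin 40 mm above the counter, 2 mm play.
- raised_edge (a point): Middle of the top edge of the plate's raised (+y) end, on its upper face; axes as the plate.
- spot (a point): Centre of the check mark on the plate's upper face, a white disc with a thick black rim 28 mm in diameter and a black centre dot, 30 mm to +x and 40 mm to -y of the plate's centre; axes as the plate.
- stand: Thermometer stand: round foot 84 mm across and a grey upright tube 34 mm across, top 85 mm above the counter, bore 20 mm. Does not move. Origin: centre of its underside, z up.
- probe: Surface thermometer, 0.09 to 0.15 kg. White handle 22 (x) x 34 (y) x 105 (z) mm, display on -x; origin: centre of the handle's underside, z along the handle away from the tip. Below: neck 18 mm across, 16 long; steel stem 11 mm across to 50 mm below the origin; sprung tip. Stands upright in the stand, handle on the tube's top; pull straight up 70 mm. Grip across y, 65 to 80 mm above the origin.
- tip (a joint): How far the thermometer's sprung tip is pushed in, m: 0 fully out, 0.010 fully in. Spring 2 N when it starts to move, 6 N at 0.010.
- tip_face (a point): Centre of the flat copper face of the sprung tip (10 mm across), the lowest point of the thermometer: 70 mm below the probe's origin when fully out.
- cup_a: White paper cup with coffee, 80 mm across, 88 mm high, bystander; origin under its centre.
- cup_b: White paper cup with a cardboard sleeve, 80 mm across, 90 mm high, bystander; origin under its centre.
- mug: Blue mug, 82 mm across without its handle, 95 mm high, bystander; origin under its centre.
- pitcher: Steel milk jug, 94 mm across without its handle, 105 mm high, bystander; origin under its centre.
- syrup: Amber syrup bottle with a black pump, 72 mm across, 295 mm high, bystander; origin under its centre.
- jar: Clear jar of wooden stirrers, 96 mm across, 166 mm high, bystander; origin under its centre.
- spoon: Steel teaspoon, 140 mm long, lying on the counter, bystander.
Things that resemble listed ones, but are neither listed nor needed, are in the scene too. What is shaped like the stand but red is not meant. Several things have the shape of the probe; the one meant has the colours described above.

How it is judged:
On the way, in this order (a step that is already met when the one before it is completed fails the run):
1. the plate lies flat on the bottom of the warmer's well (within about 1 degree and 2 mm) while the thermometer is still in its stand (angle between plate's own z axis and vertical below 0.02 rad and z of plate in the frame of warmer below 0.042 m and distance of probe from where it was at the start of the episode below 0.02 m), for 0.3 s.
2. the gripper has lifted the thermometer clear of its stand (tip above the tube) (z of tip_face in the frame of stand above 0.087 m and contact force between the fingers and probe above 1 N), for 0.1 s.
At the end, for the whole second after the job is handed in: The gripper still holds the thermometer, steady and upright within 7 degrees, tip wholly inside the ring (centre within 9 mm), pushed in 2 to 8 mm, 1 to 9 N on the plate, touching neither stand nor warmer; the plate lies flat on the well bottom (about 1 degree, 2 mm), untouched by the robot (horizontal distance between tip_face and spot below 0.009 m and contact force between probe and plate between 1 and 9 N and value of joint tip between 0.002 and 0.008 m and angle between probe's own z axis and vertical below 0.12 rad and linear speed of probe below 0.02 m/s and contact force between the fingers and probe above 1 N and contact force between each of the arm, the fingers and plate below 0.3 N and contact force between probe and stand below 0.2 N and contact force between probe and warmer below 0.2 N and angle between plate's own z axis and vertical below 0.02 rad and z of plate in the frame of warmer below 0.042 m); the arm keeps its last pose, push and grip.
It fails at once if the thermometer is rammed onto something (over 20 N on the plate or the warmer) (contact force between probe and plate above 20 N or contact force between probe and warmer above 20 N).
It fails at once if a cup, the mug, the jug, the syrup bottle, the jar or the spoon is moved by more than 20 mm (distance of any of cup_a, cup_b, mug, pitcher, syrup, jar, spoon from where it was at the start of the episode above 0.02 m).
It also fails if it takes over 53 s, if anything falls off the work surface, if the arm or the gripper's body presses on something with over 40 N, if the wrist force passes 120 N, or if a joint passes its speed limit or range.

## Working session

There is one attempt and no reset: what is moved stays moved. The work goes in short steps, each a Python script; the robot and the scene stay as the last script left them, time stands still between calls to the robot, and variables do not carry over. Pictures are saved under pics/ and viewed, at most 10 in all, crops included, and the job is handed in when it is done.

```bash
ls; mkdir -p pics
python3 - <<'E'
from station import robot
import cv2,numpy as np
for n in("scene","top"):
    f=robot.grab_frame(n); cv2.imwrite(f"pics/{n}0.png",f[:,:,::-1])
    c=robot.get_calibration(n); print(n,c["fx"],c["cx"],c["cy"],np.round(c["view"],3).tolist())
E
```

```text
pics
scene 510.5122081088747 280.31355315967903 208.85064063379193 [[-0.619, 0.786, -0.004, 0.328], [0.476, 0.371, -0.797, -0.186], [-0.625, -0.495, -0.604, 2.118], [0.0, 0.0, 0.0, 1.0]]
top 537.2506295059358 278.8316013152943 216.25621482280283 [[-0.009, -1.0, -0.0, 0.015], [-0.995, 0.009, -0.095, 0.551], [0.095, -0.0, -0.995, 1.815], [0.0, 0.0, 0.0, 1.0]]
```

View pics/scene0.png

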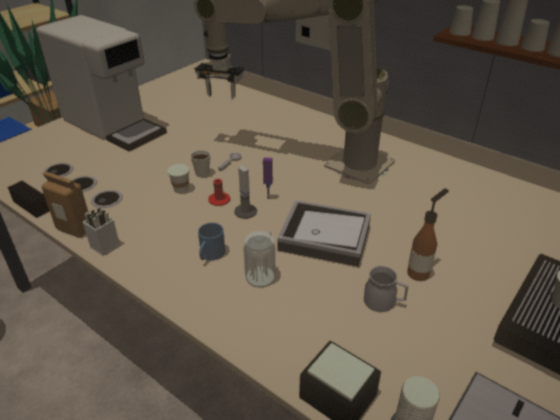

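View pics/top0.png

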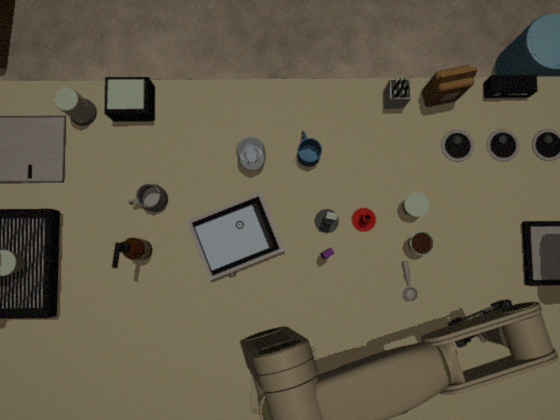

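The scene shows the warmer (top px ~237,238, dial at 233,273 so yaw ≈ +20°), the ring at (239,225), and the white probe in its grey stand at (326,220). Purple and red lookalikes are beside it.

```bash
cat > h.py <<'E'
import numpy as np,cv2
from station import robot
def ray(n,uv,c=None):
    c=c or robot.get_calibration(n);V=np.array(c["view"]);R=V[:3,:3];o=-R.T@V[:3,3]
    d=R.T@np.array([(uv[0]-c["cx"])/c["fx"],(uv[1]-c["cy"])/c["fy"],1]);return o,d
def onz(n,uv,z,c=None):
    o,d=ray(n,uv,c);return o+d*(z-o[2])/d[2]
def proj(n,p,c=None):
    c=c or robot.get_calibration(n);q=np.array(c["view"])@np.r_[p,1]
    return np.array([c["fx"]*q[0]/q[2]+c["cx"],c["fy"]*q[1]/q[2]+c["cy"]])
E
python3 - <<'E'
from h import *
im=cv2.imread("pics/top0.png")
cr=im[180:290,180:380]; cv2.imwrite("pics/c1.png",cv2.resize(cr,None,fx=4,fy=4,interpolation=cv2.INTER_CUBIC))
print("warmer",onz("top",(237,237),.061),"ring",onz("top",(239,225),.055),"stand",onz("top",(326,221),0.0))
E
```

```text
warmer [0.47900794 0.15121762 0.061     ] ring [0.51974174 0.14489182 0.055     ] stand [ 0.5353865  -0.15316584  0.        ]
```

View pics/c1.png

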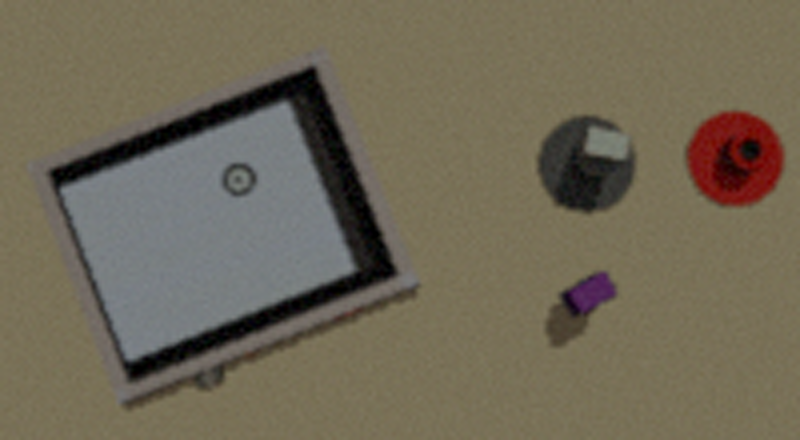

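Run:
```python
from h import *
P=lambda q,z:onz("top",(q[0]/4+180-.375,q[1]/4+180-.375),z)
W=[P(q,.061) for q in((316,67),(397,272),(130,380),(50,172))]
c=np.mean(W,0);print("warmer",c,[np.linalg.norm(W[i]-W[i-1]) for i in range(4)])
y=(W[3]-W[0])+(W[2]-W[1]);print("yaw",np.arctan2(-y[0],y[1]))
yaw=np.arctan2(-y[0],y[1])
pl=[P((60,188),.061),P((128,362),.061),P((292,98),.044),P((356,270),.044)]
R=np.array([[np.cos(yaw),-np.sin(yaw)],[np.sin(yaw),np.cos(yaw)]])
for p in pl+[P((239,180),.054)]:print("warmer frame",R.T@(p-c)[:2])
print("syrup",onz("top",(133,248),.15))
H=[P(q,.19) for q in((590,125),(630,133),(625,160),(585,153))]
print("handle",np.mean(H,0),H[1]-H[0],H[2]-H[1]); print("foot",P((587,165),.005))
print(robot.get_calibration("wrist")["view"], robot.current_ee_rot(),robot.current_time_s())
```

```text
warmer [0.48521394 0.15633819 0.061     ] [np.float64(0.24004355777035302), np.float64(0.18574056688292084), np.float64(0.23953488681453788), np.float64(0.18689931600529147)]
yaw 0.37273427117469177
warmer frame [0.07774792 0.11672594]
warmer frame [-0.07893753  0.1162608 ]
warmer frame [ 0.07811821 -0.09184809]
warmer frame [-0.07783456 -0.08818688]
warmer frame [ 0.02879906 -0.02483071]
syrup [0.44183327 0.47480423 0.15      ]
handle [ 0.53671318 -0.15383725  0.19      ] [-0.00655582 -0.03110887  0.        ] [-0.02112016  0.00430344  0.        ]
foot [ 0.53537939 -0.15402993  0.005     ]
[[ 0.36367429 -0.93152503 -0.00145762 -0.59933225]
 [-0.90350089 -0.35311353  0.24289291 -0.02725105]
 [-0.22677553 -0.08701695 -0.97005201  0.38863089]
 [ 0.          0.          0.          1.        ]] [-8.45076862e-04  9.82771887e-01  1.84820712e-01 -9.26160180e-05] 0.1
```

```bash
cat >> h.py <<'E'
C=np.array([.4852,.1563]);YAW=.3727
def W(x,y):
    c,s=np.cos(YAW),np.sin(YAW);return C+[c*x-s*y,s*x+c*y]
def down(a): return [0,np.cos(a/2),np.sin(a/2),0]
A=np.pi/2+YAW
E
python3 - <<'E'
from h import *
q=robot.current_joints(); p=robot.current_eef_pos()
robot.reach([p[0],p[1],.36],robot.current_ee_rot())
robot.move_gripper(0)
robot.reach([*W(0,.09),.24],down(A))
c=robot.get_calibration("wrist"); cv2.imwrite("pics/w1.png",robot.grab_frame("wrist")[:,:,::-1])
np.save("w1.npy",c,allow_pickle=True)
print(robot.current_time_s(),robot.current_eef_pos(),robot.current_contact_force(),proj("wrist",[*W(.03,-.026),.054],c),proj("wrist",[*W(0,.117),.061],c))
E
```

```text
5.275 [0.45285327 0.2395558  0.2400979 ] [ 0.19675016 -0.27536411 -0.24046717] [302.67869651 275.0013785 ] [278.60947945 161.38463423]
```

View pics/w1.png

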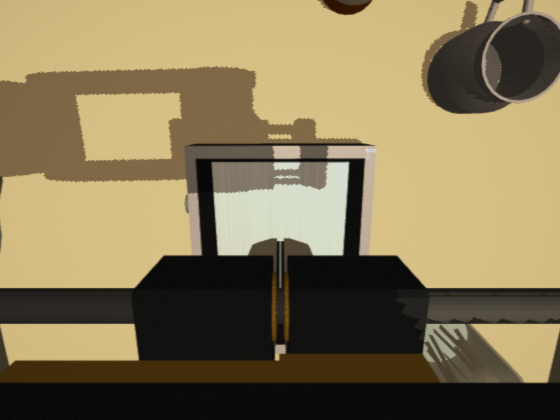

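The wrist view shows the plate's raised edge at row ~161, centred near col 281, against a predicted 279. The estimate holds, so I'll press.

Run:
```python
from h import *
robot.servo_line([*W(0,.092),.08],feed=.15)
hit=robot.servo_line([*W(0,.092),.045],feed=.02,threshold=5)
p=robot.current_eef_pos(); print(hit,p,robot.current_contact_force())
y,z=.092,p[2]
for i in range(16):
    y-=.0015; z-=.0012
    F=robot.current_contact_force()
    if F[2]>22: z+=.0008
    if F[2]<6: z-=.001
    z=max(z,.0425)
    robot.servo_line([*W(0,y),z],feed=.02)
    F=robot.current_contact_force();print(round(y,4),round(z,4),np.round(robot.current_eef_pos()[2],4),np.round(F,1))
    if F[2]>35: break
    if y<.076: break
print(robot.current_time_s())
```

```text
False [0.45180836 0.24203817 0.04514902] [-0.07967825 -0.63110287 -1.04127386]
0.0905 0.0429 0.0428 [ 0.  -0.4 -0.3]
0.089 0.0425 0.0425 [ 0.4 -0.2 -0.5]
0.0875 0.0425 0.0425 [0.5 0.6 1.5]
0.086 0.0425 0.0425 [-0.4  0.1 -0.2]
0.0845 0.0425 0.0425 [0.8 0.3 1. ]
0.083 0.0425 0.0425 [-0.5 -0.4  0.2]
0.0815 0.0425 0.0425 [-0.9 -0.5  0.3]
0.08 0.0425 0.0425 [-1.  -1.   1.2]
0.0785 0.0425 0.0425 [ 0.3 -0.2 -0.3]
0.077 0.0425 0.0425 [-0.1 -0.5  0.3]
0.0755 0.0425 0.0425 [-0.6 -0.1  0.6]
11.1667
```

Run:
```python
from h import *
robot.servo_line([*W(0,.0755),.16],feed=.2)
a=robot.grab_frame("wrist");b=robot.grab_frame("scene")[180:280,250:400]
c=robot.get_calibration("wrist");print(robot.current_time_s())
for q in [W(.03,-.04),W(0,.103),W(0,-.103)]:print(proj("wrist",[*q,.044],c),proj("scene",[*q,.044]))
im=np.zeros((420,800,3),np.uint8);im[:,:420]=a[:,70:490];im[:253,420:]=cv2.resize(b,(380,253))
cv2.imwrite("pics/w2.png",im[:,:,::-1])
```

```text
12.0083
[309.04851938 305.62727659] [311.47178653 232.42917554]
[280.45623375 168.88982085] [355.71191883 234.78866657]
[280.30180179 357.41219876] [295.62201047 223.61670558]
```

View pics/w2.png

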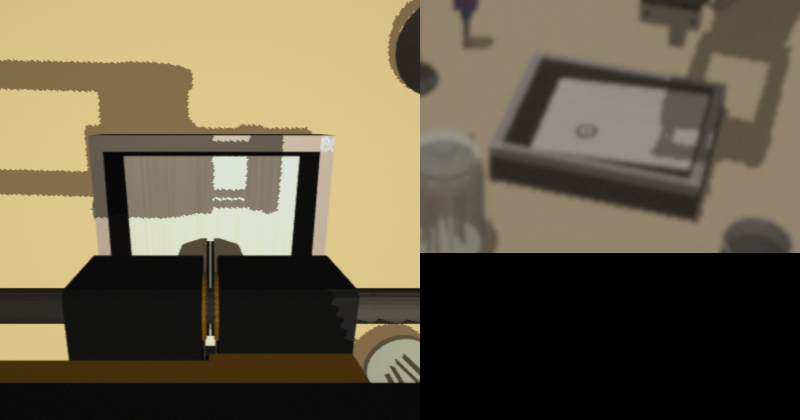

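Run:
```python
from h import *
print("opening",robot.current_opening(),robot.current_eef_pos())
for y,z in((.117,.061),(.121,.061),(.103,.044),(.105,.045)):
  print(y,z,[np.round(proj(n,[*W(0,y),z]),1) for n in("wrist","scene","top")])
for y,z in((-.026,.054),(-.04,.044)):
  print(y,z,[np.round(proj(n,[*W(.03,y),z]),1) for n in("wrist","scene","top")])
a=cv2.imread("pics/scene0.png")[180:280,250:400];b=robot.grab_frame("scene")[180:280,250:400,::-1]
im=np.hstack([cv2.resize(k,None,fx=2.6,fy=2.6,interpolation=cv2.INTER_CUBIC) for k in(a,b)])
w=robot.grab_frame("wrist")[120:270,150:410,::-1]
t=robot.grab_frame("top")[180:290,180:300,::-1]
low=np.hstack([cv2.resize(w,(450,260)),cv2.resize(t,(330,302))[:260]])
cv2.imwrite("pics/w3.png",np.vstack([im,low]))
```

```text
opening 0.0004815658461235247 [0.45647762 0.22612552 0.15780925]
0.117 0.061 [array([280.4, 155.4]), array([360.4, 231.6]), array([202.9, 248.2])]
0.121 0.061 [array([280.4, 150.8]), array([361.6, 231.8]), array([201.8, 248.6])]
0.103 0.044 [array([280.5, 168.9]), array([355.7, 234.8]), array([207.5, 246.8])]
0.105 0.045 [array([280.5, 166.9]), array([356.3, 234.7]), array([206.9, 247. ])]
-0.026 0.054 [array([310.2, 298.4]), array([315.7, 230.9]), array([239.6, 224.2])]
-0.04 0.044 [array([309. , 305.6]), array([311.5, 232.4]), array([243.6, 222.9])]
```

View pics/w3.png

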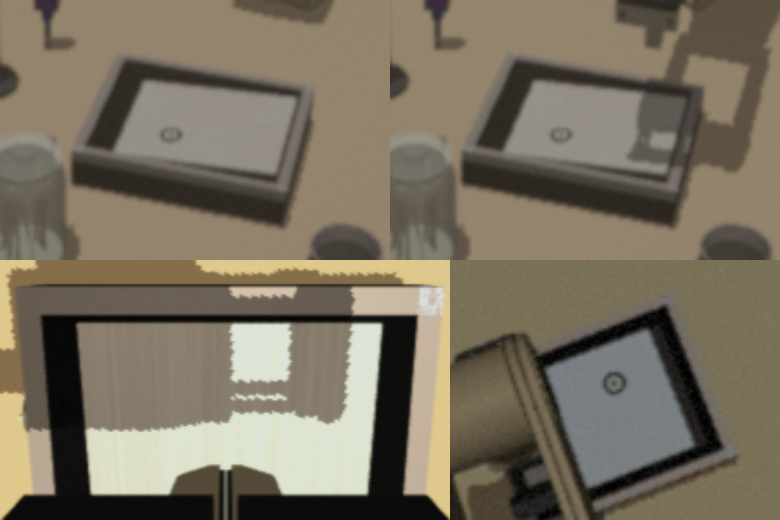

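Run:
```python
from h import *
p=np.array(robot.current_eef_pos());print(p,robot.current_ee_rot(),robot.current_joints(),robot.current_contact_force())
for d in (0,.02,.04,.06,.1):print(d,[np.round(proj(n,p+[0,0,d]),1) for n in("scene","wrist","top")])
cv2.imwrite("pics/w4.png",cv2.resize(robot.grab_frame("scene")[130:250,270:430,::-1],None,fx=5,fy=5,interpolation=cv2.INTER_CUBIC))
```

```text
[0.45684183 0.22629139 0.1584473 ] [-7.45092255e-04  5.63854686e-01  8.25873010e-01 -1.05336069e-03] [ 3.59306880e-01 -9.72077823e-02  1.77115400e+00  8.29229153e-06
  1.47022691e+00 -1.33975421e-02] [-0.53175062  0.49577713 -0.39568921]
0 [array([350.3, 205.5]), array([277.9, 235.8]), array([210.9, 242.5])]
0.02 [array([350.8, 200.4]), array([277.6, 247.1]), array([210.1, 242.2])]
0.04 [array([351.3, 195.2]), array([277.2, 261.2]), array([209.3, 241.9])]
0.06 [array([351.8, 190. ]), array([276.7, 278.9]), array([208.4, 241.5])]
0.1 [array([352.9, 179.3]), array([275.3, 333. ]), array([206.6, 240.9])]
```

View pics/w4.png

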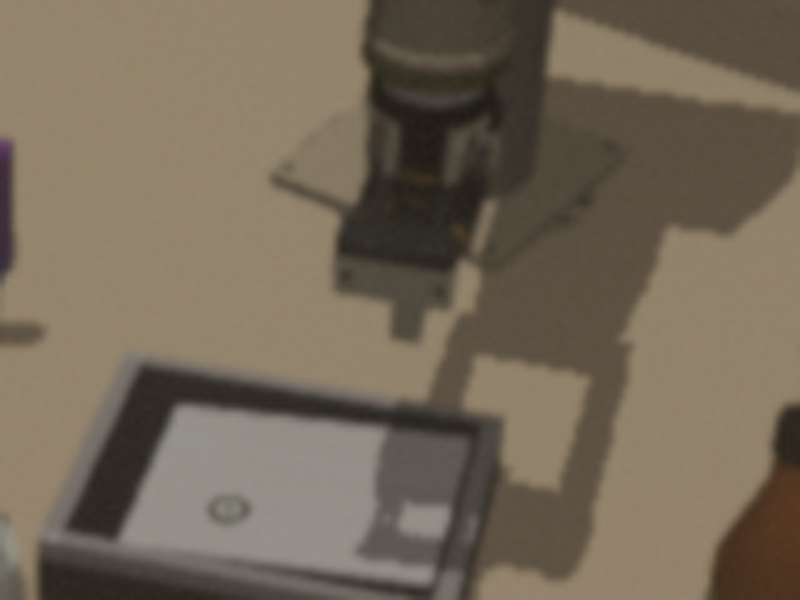

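The fingertip is seen about 8 px (~30 mm) higher than the reported TCP, so the closed fingers end short of it and my press never touched the plate. I'll go lower with force sensing.

Run:
```python
from h import *
robot.servo_line([*W(0,.092),.05],feed=.2)
hit=robot.servo_line([*W(0,.092),.008],feed=.02,threshold=5)
p=robot.current_eef_pos(); print(hit,p,robot.current_contact_force(),robot.hold_point_z)
if not hit: raise SystemExit
y,z0=.092,p[2];z=z0
for i in range(12):
    y-=.002; F=robot.current_contact_force()[2]
    z-=.002 if F<18 else (.001 if F<28 else 0)
    z=max(z,z0-.020)
    robot.servo_line([*W(0,y),z],feed=.03)
    F=robot.current_contact_force();print(round(y,4),round(z,4),np.round(robot.current_eef_pos()[2],4),np.round(F,1))
    if F[2]>40: break
print(robot.current_time_s())
```

```text
True [0.45198361 0.24164848 0.02789359] [-0.68585948 -1.33722184  3.61832476] 0.0188
0.09 0.0259 0.0261 [ 2.2 -0.4  2.3]
0.088 0.0239 0.0241 [ 2.9 -2.2  3.8]
0.086 0.0219 0.0222 [ 2.4 -2.3  5.5]
0.084 0.0199 0.0203 [ 2.1 -1.6  4.4]
0.082 0.0179 0.0184 [ 2.2 -2.5  6.7]
0.08 0.0159 0.0151 [-0.4 -0.5  0.2]
0.078 0.0139 0.0134 [-0.6  0.3  0.1]
0.076 0.0119 0.0129 [-6.3  3.2 10.4]
0.074 0.0099 0.0129 [-16.    7.4  28.4]
0.072 0.0099 0.0129 [-13.9   9.2  25.6]
0.07 0.0089 0.0129 [-20.1  14.7  33.7]
0.068 0.0089 0.0129 [-15.4  13.1  29.6]
17.0917
```

Force rises at tip height 12.9 mm reported, which is the well bottom given the 31 mm offset. Next I'll check the plate and how the fingertip offset varies with opening.

Run:
```python
from h import *
robot.servo_line([*W(0,.068),.05],feed=.1)
robot.servo_line([*W(0,.0),.22],feed=.25)
ims=[];pr=[]
for o in(.034,.093):
    robot.move_gripper(o); p=np.array(robot.current_eef_pos())
    ims.append(robot.grab_frame("scene")[150:260,265:385,::-1]); pr.append((robot.current_opening(),proj("scene",p)-[265,150],proj("scene",p+[0,0,.02])-[265,150]))
print(pr,robot.current_time_s())
for q in [W(.03,-.04),W(0,.103),W(0,-.103)]:print(proj("scene",[*q,.044])-[265,150])
cv2.imwrite("pics/w5.png",np.hstack([cv2.resize(k,None,fx=3.33,fy=3.33,interpolation=cv2.INTER_CUBIC) for k in ims]))
```

```text
[(0.03396555244896344, array([63.0060366 , 35.81069036]), array([63.34423092, 30.52443675])), (0.0930118067552118, array([63.01450339, 35.8286095 ]), array([63.35273663, 30.54288625]))] 20.4333
[46.47178653 82.42917554]
[90.71191883 84.78866657]
[30.62201047 73.61670558]
```

View pics/w5.png

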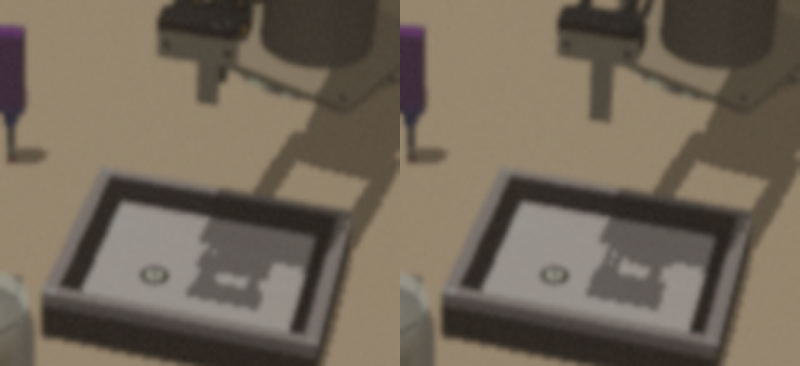

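The plate is flat: the ring sits at crop px (46,82), exactly where a flat plate predicts it. The fingertips are consistently about 31 mm above the reported TCP at any opening, so I'll compensate for that in z. Next I'll hover over the probe.

```bash
cat >> h.py <<'E'
DZ=.031; B=-.205; PR=np.array([.5367,-.1538])
E
python3 - <<'E'
from h import *
robot.reach([*PR,.26-DZ],down(B))
c=robot.get_calibration("wrist");f=robot.grab_frame("wrist")
p=np.array(robot.current_eef_pos())
print(robot.current_time_s(),p,robot.current_joints())
print([proj("wrist",[*PR,z],c) for z in(.19,.085,.0)],proj("wrist",p+[0,0,DZ],c))
cv2.imwrite("pics/w6.png",f[:,:,::-1])
E
```

```text
21.8833 [ 0.53683757 -0.1530153   0.22904387] [-3.69709942e-01  3.32782668e-03  1.54544293e+00  2.62254907e-04
  1.59280915e+00  1.40385003e+00]
[array([281.41611126, 220.31815309]), array([280.97100796, 192.54351832]), array([280.76546323, 179.71743932])] [280.51143327 256.6792934 ]
```

View pics/w6.png

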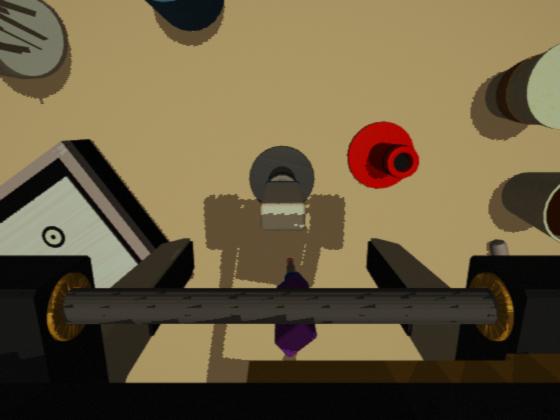

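The handle top is centred at (283,217), predicted (281,220), and the fingers straddle it symmetrically (193/367). Descend, grip and lift.

Run:
```python
from h import *
print(robot.servo_line([*PR,.139-DZ],feed=.12,threshold=8))
robot.move_gripper(.02)
print(robot.current_opening(),robot.current_grip_force(),robot.current_contact_force(),robot.current_eef_pos(),robot.current_time_s())
robot.servo_line([*PR,.139-DZ+.10],feed=.12)
c=robot.get_calibration("scene");p=np.array(robot.current_eef_pos())
print(robot.current_opening(),robot.current_grip_force(),robot.current_contact_force(),p,robot.current_time_s())
# predicted tip face: grip point is 72mm above origin
g=p+[0,0,DZ+.0188]
print([proj("scene",g+[0,0,d])-[190,100] for d in (.033,-.072,-.142)])
im=np.hstack([robot.grab_frame("scene")[100:220,190:310],robot.grab_frame("top")[150:270,270:390]])
cv2.imwrite("pics/w7.png",cv2.resize(im[:,:,::-1],None,fx=3.3,fy=3.3,interpolation=cv2.INTER_CUBIC))
```

```text
False
0.034073768990438714 29.999771118164062 [ 0.31900704 -0.7041845  -0.9911379 ] [ 0.53661934 -0.15382133  0.10789995] 23.9917
0.034119985723575545 29.999614655971527 [ 0.01972444 -0.82802456 -2.34679949] [ 0.53613737 -0.15353796  0.20689033] 24.975
[array([52.36691875, 42.55652835]), array([53.85402877, 69.41513004]), array([54.78693902, 86.26436423])]
```

View pics/w7.png

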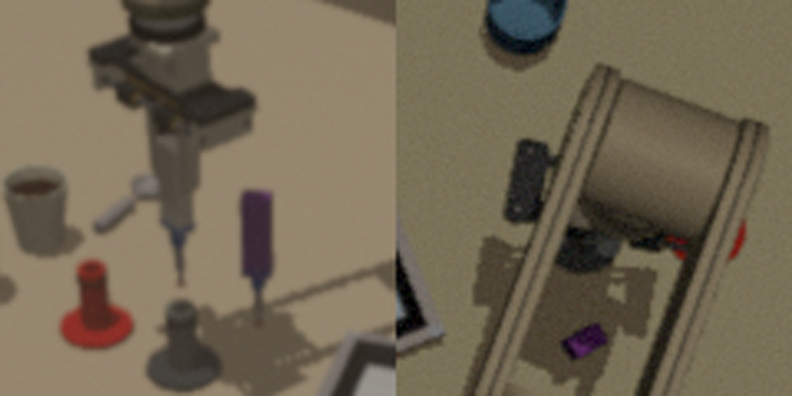

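Probe lifted, upright: tip in the scene crop at (54.5,86.7), predicted (54.8,86.3). I'll get the ring centre numerically from both fixed cameras, then hover.

Run:
```python
from h import *
def ring(n,f,p0,r):
    u,v=np.round(p0).astype(int);g=cv2.cvtColor(f,cv2.COLOR_RGB2GRAY)[v-r:v+r+1,u-r:u+r+1].astype(float)
    w=np.clip(np.median(g)-8-g,0,None);yy,xx=np.mgrid[-r:r+1,-r:r+1]
    return np.array([u+(w*xx).sum()/w.sum(),v+(w*yy).sum()/w.sum()]),(w>0).sum()
s=W(.03,-.04)
for n in("top","scene"):
    p0=proj(n,[*s,.044]);q,k=ring(n,robot.grab_frame(n),p0,8);print(n,p0,q,k,onz(n,q,.044)[:2]-s)
p=np.array(robot.current_eef_pos())
robot.servo_line([*PR,.255],feed=.15)
robot.reach([*s,.255],down(B))
c=robot.get_calibration("wrist");f=robot.grab_frame("wrist");cv2.imwrite("pics/w8.png",f[:,:,::-1])
p0=proj("wrist",[*s,.044],c);print("wrist p0",p0)
q,k=ring("wrist",f,p0,30);print(q,k,onz("wrist",q,.044,c)[:2]-s)
print(s,robot.current_eef_pos(),robot.current_time_s(),robot.current_contact_force(),robot.current_opening())
```

```text
top [243.63922001 222.87507121] [242.99827982 222.35665138] 65 [0.00178262 0.00216803]
scene [311.47178653 232.42917554] [310.94599628 232.44692737] 62 [ 0.00115073 -0.00132401]
wrist p0 [279.37945609 182.23438299]
[279.25330292 198.42845139] 1450 [-0.02017263  0.00436847]
[0.52770568 0.12997004] [0.52791596 0.12865031 0.25464926] 26.7917 [ 0.38736809  0.50296957 -2.5078614 ] 0.03384431020065755
```

Run:
```python
from h import *
s=W(.03,-.04)+[.0012,.0004]
robot.servo_line([*s,.146],feed=.1)
def fz(): 
    v=[]
    for _ in range(6): robot.hold(.04); v.append(robot.current_contact_force())
    return np.mean(v,0)
b=fz();print(b,robot.current_eef_pos(),robot.current_time_s())
z=.1415;robot.servo_line([*s,z],feed=.02)
while z>.124:
    z-=.0015;robot.servo_line([*s,z],feed=.015);F=fz()-b
    print(round(z,4),np.round(robot.current_eef_pos(),4),np.round(F,2))
    if F[2]>3.7:break
print(robot.current_time_s())
```

```text
[-0.26392728 -0.09939874 -1.12251197] [0.52922944 0.13042033 0.14652493] 28.2833
0.14 [0.5289 0.1304 0.1401] [-0.07  0.4  -0.11]
0.1385 [0.5289 0.1304 0.1385] [0.17 0.32 0.  ]
0.137 [0.5288 0.1304 0.137 ] [ 0.33  0.09 -0.24]
0.1355 [0.529  0.1304 0.1357] [-0.05  0.25  2.28]
0.134 [0.529  0.1304 0.1341] [0.59 0.43 3.22]
0.1325 [0.529  0.1304 0.1326] [0.44 0.34 3.49]
0.131 [0.529  0.1304 0.1311] [0.5  0.44 3.87]
32.1583
```

Run:
```python
from h import *
f=robot.grab_frame("scene");h=cv2.cvtColor(f,cv2.COLOR_RGB2HSV)
print(proj("scene",[*(W(.03,-.04)+[.0012,.0004]),.044]),"ring 310.95,232.45")
print("S");print(h[222:238,302:320,1]);print("V");print(h[222:238,302:320,2])
```

```text
[311.3602841  232.65885793] ring 310.95,232.45
S
[[28 24 23 25 24 18 19 10 15 38 42 11 21 27 24 27 29 29]
 [26 24 23 25 23 23 24 24 18 12 12 17 25 30 27 32 27 27]
 [25 24 24 24 26 30 28 28 31 30 29 25 27 30 27 27 29 29]
 [21 23 25 25 28 31 30 32 31 34 34 33 27 29 29 27 30 27]
 [21 22 26 28 26 26 30 29 38 36 28 30 30 29 27 29 27 29]
 [19 21 25 28 32 29 29 32 34 33 30 29 30 27 30 26 27 27]
 [20 20 24 27 27 31 27 26 34 33 36 26 27 29 27 29 27 27]
 [20 20 21 21 22 26 27 36 31 33 31 30 28 27 27 27 29 29]
 [19 22 22 22 22 26 32 34 40 41 41 37 31 30 29 29 30 32]
 [20 19 19 19 22 27 31 32 50 65 65 51 38 31 30 27 29 26]
 [19 18 17 20 20 24 30 36 56 71 61 53 44 37 30 27 27 29]
 [20 19 17 19 18 22 30 35 45 52 44 42 46 34 28 27 27 27]
 [20 20 20 19 21 21 25 30 36 37 31 30 29 27 29 26 26 29]
 [20 22 20 20 19 19 22 23 24 23 20 22 22 20 25 28 29 29]
 [22 20 20 20 19 20 20 19 21 18 19 19 21 18 22 23 26 29]
 [22 20 20 20 19 20 20 20 20 19 20 20 19 19 21 22 23 26]]
V
[[109 116 110 111 129 140 131  98  68  61  61  68  85  93  95  96  96  96]
 [108 119 121 112 111 120 117  94  71  62  65  76  90  95  96
[... 364 characters left out ...]
 94  97  96  96  96  96]
 [151 150 144 135 126 109  94  86  74  70  75  84  91  95  96  96  97  97]
 [151 152 151 148 140 119  95  83  71  68  69  75  82  92  96  97  95  97]
 [151 151 151 150 140 115  98 104  86  78  79  80  73  81  93  96  97  97]
 [151 152 151 150 139 108 102 121 109 100  96  86  69  75  92  95  94  96]
 [151 150 151 150 141 118 102 116 120 117 110  86  66  76  92  96  95  96]
 [151 151 151 151 147 134 114 110 112 111 108  92  87  96  98  97  97  98]
 [151 151 151 151 150 146 139 133 126 123 126 127 128 125 111 101  98  96]
 [151 151 151 151 150 151 150 147 145 142 145 147 147 142 129 111 100  96]
 [152 151 151 151 151 151 152 151 151 150 151 151 151 149 144 130 110  99]]
```

Run:
```python
from station import robot
robot.hold(.3);print(robot.current_contact_force(),robot.current_grip_force(),robot.current_eef_pos())
print(robot.sign_off(),robot.current_time_s())
```

```text
[0.71720935 0.53109604 3.6960686 ] 30.000419318675995 [0.52896975 0.13039841 0.13102928]
the job is handed in; nothing more can be done
the job is handed in; nothing more can be done
```

I handed the job in with the plate flat in its well and the gripper holding the thermometer upright, its tip inside the ring, pushed in about 5 mm with about 4 N. I have not seen the judge's result.

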